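# Set out the forming stakes by size along the rail

### The job

Set the silversmith's four mushroom-shaped steel stakes out on the wooden rail, each standing upright in the middle of its own cork pad, in order of head size: the widest head on the pad next to the small anvil, going down to the narrowest head at the other end. Do not knock any stake over, and let go of them all.

Things in the scene. Friction and masses are not known exactly. Their poses are not given: they have to be found in the camera images.
- stake26: Loose steel stake like a mushroom, 60 mm tall, standing near the robot among a jar and a cup: dark foot 44 mm across, 10 mm thick; stem 20 mm; bright round head 26 mm across, its straight band (hold here) 39 to 55 mm above the foot's underside, then a low dome. About 220 g. Origin: centre of the foot's underside; z up the stem.
- stake36: Loose steel stake like a mushroom, 68 mm tall, standing near the robot among a jar and a cup: dark foot 44 mm across, 10 mm thick; stem 20 mm; bright round head 36 mm across, its straight band (hold here) 46 to 62 mm above the foot's underside, then a low dome. About 330 g. Origin: centre of the foot's underside; z up the stem.
- stake46: Loose steel stake like a mushroom, 76 mm tall, standing near the robot among a jar and a cup: dark foot 44 mm across, 10 mm thick; stem 20 mm; bright round head 46 mm across, its straight band (hold here) 52 to 68 mm above the foot's underside, then a low dome. About 480 g. Origin: centre of the foot's underside; z up the stem.
- stake56: Loose steel stake like a mushroom, 84 mm tall, standing near the robot among a jar and a cup: dark foot 44 mm across, 10 mm thick; stem 20 mm; bright round head 56 mm across, its straight band (hold here) 58 to 74 mm above the foot's underside, then a low dome. About 680 g. Origin: centre of the foot's underside; z up the stem.
- pad1: Round cork pad, 64 mm across, 3 mm thick, number 1 in the straight row of four, 82 mm apart, on the fixed dark wooden rail (330 x 90 x 12 mm). Fixed. Origin: centre of its underside; its face is 3 mm above that, 15 mm above the bench. y points along the rail from pad 1 to 4. The anvil may be beyond pad 1 or pad 4.
- pad2: Round cork pad, 64 mm across, 3 mm thick, number 2 in the straight row of four, 82 mm apart, on the fixed dark wooden rail (330 x 90 x 12 mm). Fixed. Origin: centre of its underside; its face is 3 mm above that, 15 mm above the bench. y points along the rail from pad 1 to 4. The anvil may be beyond pad 1 or pad 4.
- pad3: Round cork pad, 64 mm across, 3 mm thick, number 3 in the straight row of four, 82 mm apart, on the fixed dark wooden rail (330 x 90 x 12 mm). Fixed. Origin: centre of its underside; its face is 3 mm above that, 15 mm above the bench. y points along the rail from pad 1 to 4. The anvil may be beyond pad 1 or pad 4.
- pad4: Round cork pad, 64 mm across, 3 mm thick, number 4 in the straight row of four, 82 mm apart, on the fixed dark wooden rail (330 x 90 x 12 mm). Fixed. Origin: centre of its underside; its face is 3 mm above that, 15 mm above the bench. y points along the rail from pad 1 to 4. The anvil may be beyond pad 1 or pad 4.
- anvil: Small steel anvil, 74 mm along the rail, 78 mm across it, 64 mm tall, fixed beyond either end of the rail (varies), in line, its centre 105 mm from the nearest pad's. A fixed round wooden block, 86 mm across, 42 mm tall, stands likewise at the other end. Origin: centre of its underside; z up.
There are look-alikes about, which are no part of the job. Leave any green or pink look-alike of the stake26 alone.

How it is judged:
By the outcome, as a careful person would: the job done as asked, in the order asked, and still so for the second after the job is handed in, with the robot touching nothing.
It also fails if it takes over 96 s, if anything falls off the work surface, if the arm or the gripper's body presses on something with over 40 N, if the wrist force passes 120 N, or if a joint passes its speed limit or range.

### The arm

A 6-joint arm with a two-finger parallel gripper is mounted at the origin on the work surface. World frame = base frame: x ahead of the robot, y to its left, z up, the work surface at z = 0. Lengths are in m, angles in rad, forces in N, time in s.
With the tool pointing down it reaches from about 0.375 to 0.9 m from the base axis. Payload 3.1 kg.
Tool frame: the origin (TCP) lies at the very end of the fingers, on their centre line; the grasp point (between the pads) lies 19 mm behind it; z points along the fingers, y is the line along which they close (so a half turn about z gives the same grasp; the last joint's range is limited). The gripper opens to 85 mm and grips with 20 to 120 N. Pads are 22 mm wide; open, the fingers measure 114 mm over their backs; the gripper's body (76 mm by 85 mm) begins 54 mm behind the grasp point. The pads swing forward as they close: fully open they stand 13 mm farther back than shut.
Start: joints at [-1.478, 0.527, 1.433, -0, 1.181, -0.178], TCP at [0.167, -0.602, 0.203] pointing down, gripper open.
Joint ranges: [-3.08, 3.08], [-0.75, 2.2], [0.22, 2.44], [-1.43, 4.57], [0, 2.65], [-2.85, 2.85]. Speed limits (rad/s): [2.79, 2.79, 3.14, 3.14, 3.14, 3.14].

### API

Orientations are given as a unit quaternion [x, y, z, w].
In Python, from station import sense, snapshot, camera_params, sign_off gives the robot as it stands.
- The arm moves only by the shell command python3 -m handwheel 'ROWS' [OPENING] [FORCE]. ROWS is JSON, a list that holds one entry, the list of rows, each a list of 4 numbers: the shift along the tool's x, y, z in units of 25 mm (1.0 is 25 mm), then the turn about the tool's z in units of 6 degrees (1.0 is 6 degrees). A call has 1 to 20 rows; each row shifts and turns the commanded pose from where the row before left it, along the tool's axes as they then stand; what a row does not reach is not made up. A row lasts 1/8 s, in which the tool goes at most 62.5 mm and 10.7 degrees, less where a joint would pass 70% of its speed; a pose out of reach is approached as far as the arm can. A call is refused whole if a number of a shift passes 1 or a number of a turn 1, either way. A call with a gripper value outside its range is refused whole. OPENING is the finger opening in mm, from 0 to 85.4, set as the call begins (- or left out, the last holds). The fingers move at their own pace and stop on an object; FORCE is the grip in N (left out, the last holds). Time passes only in rows, so rows that do not move let the fingers close. It gives the time, the measured TCP pose, the force, the opening and the grip force at its end, in the units of the state.
- sense(): the state, without advancing time (a new reading comes with each control period).
- snapshot(name): name is "side" or "top"; returns (picture, depth): 420x560x3 uint8, red, green, blue; 420x560 float32, m along the optical axis (not along the pixel's ray), 0 where there is no reading.
- camera_params(name): a dict with "mtx" (3x3 intrinsics, pixels), "D" ([k1, k2, p1, p2, k3] as OpenCV has them; the pictures are not rectified), "extrinsics" (4x4, takes a point from camera to world coordinates). Camera axes: x right, y up, looking along -z (the intrinsics and any distortion apply to the point x, -y, -z); pixel columns grow to the right and rows downward; lengths in m; the calibration is good to about 2 mm. A picture is of the moment at which its call begins. camera_params takes no time and is no camera call.
- sign_off(): hands the job in; it is judged then, once.
The state is a dict: "t": time; "q": joint angles; "qd": joint speeds; "tau": joint torques, N m; "tcp_pos": TCP position; "tool_rot": TCP orientation; "force": force on the tool from outside, world axes, zero at the start; "ft_torque": the same for the moment, N m; "finger_gap": opening from 0.0 (shut) to 1.0 (fully open); "gripper_force": force on a finger pad.
Only numpy, scipy, OpenCV 4.12 (cv2) and the standard library are available. Lean on these libraries where they do the work, as an engineer would, in place of code of your own. Each camera call takes 0.05 s, during which the arm holds its last target. There are 200 camera calls.

## Working session

There is one attempt and no reset: what is moved stays moved. The work goes in short steps, Python scripts to look and compute and a shell command to move; the robot and the scene stay as the last step left them, time stands still between calls to the robot, and variables do not carry over. Pictures are saved under pics/ and viewed, at most 14 in all, crops included, and the job is handed in when it is done.

```bash
mkdir -p pics; ls; python3 - <<'E'
from station import *
import cv2,numpy as np
for n in("side","top"):
    p,d=snapshot(n); cv2.imwrite(f"pics/{n}0.png",p[:,:,::-1]); np.savez(f"{n}0.npz",p=p,d=d)
    c=camera_params(n); print(n,np.round(c["mtx"],1).tolist(),c["D"],np.round(c["extrinsics"],3).tolist())
s=sense();print(s["t"],s["tcp_pos"],s["tool_rot"],s["finger_gap"])
E
```

```text
pics
side [[426.6, 0.0, 277.4], [0.0, 426.6, 215.2], [0.0, 0.0, 1.0]] [-0.03706636  0.          0.          0.          0.        ] [[-0.938, 0.248, -0.244, 0.279], [-0.348, -0.689, 0.636, 0.638], [-0.01, 0.681, 0.732, 0.718], [0.0, 0.0, 0.0, 1.0]]
top [[438.6, 0.0, 286.1], [0.0, 438.6, 212.4], [0.0, 0.0, 1.0]] [-0.00534728  0.          0.          0.          0.        ] [[0.017, 0.984, -0.176, 0.385], [-1.0, 0.017, -0.001, 0.048], [0.002, 0.176, 0.984, 0.862], [0.0, 0.0, 0.0, 1.0]]
0.1 [ 0.16713482 -0.60150986  0.20242055] [ 9.90847114e-01  1.34985255e-01  2.97777065e-05 -9.87906980e-04] 0.9984574415344898
```

View pics/top0.png

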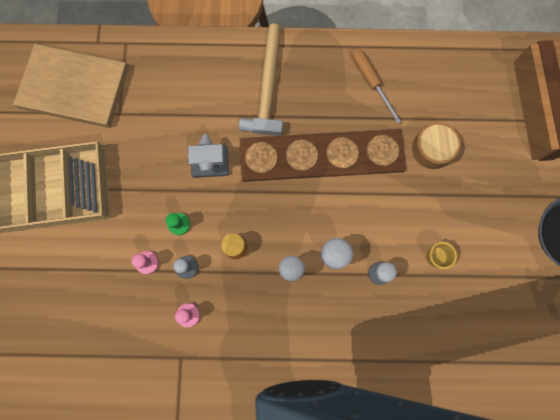

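View pics/side0.png

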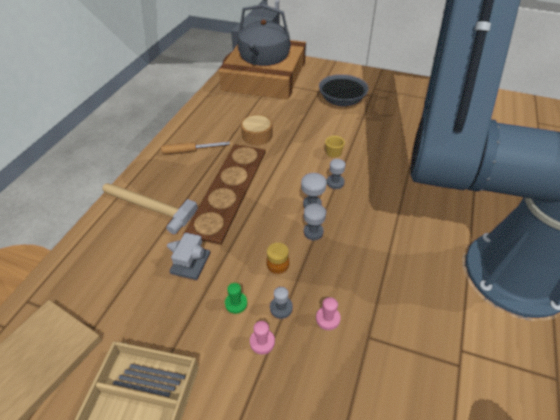

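The top view shows the rail with cork pads at (261,157), (302,155), (342,152) and (383,150). The anvil is at (207,155), beyond the left end (+y), and the round block is at (439,145). The grey stake heads are at (184,266), (291,268), (337,253) and (386,272). The look-alikes are green at (178,222) and pink at (146,262) and (187,315). The jar is at (233,245) and the cup at (443,256).

In the side view the stakes are at (281,297), (315,215), (313,185) and (337,167).

```bash
cat > h.py <<'E'
import cv2,numpy as np
from station import *
def rays(n,uv):
    c=camera_params(n); D=np.array(c["D"],float)
    xy=cv2.undistortPoints(np.array(uv,float).reshape(-1,1,2),np.array(c["mtx"]),D)[:,0]
    E=np.array(c["extrinsics"]); d=np.c_[xy[:,0],-xy[:,1],-np.ones(len(xy))]@E[:3,:3].T
    return E[:3,3],d          # point = o + depth*d
def world(n,d):
    v,u=np.mgrid[:d.shape[0],:d.shape[1]]; o,r=rays(n,np.c_[u.ravel(),v.ravel()])
    return (o+r*d.reshape(-1,1)).reshape(*d.shape,3)
def plane(n,uv,z):
    o,r=rays(n,uv); return o+r*((z-o[2])/r[:,2])[:,None]
def tri(a,b):
    (o1,r1),(o2,r2)=rays("top",[a]),rays("side",[b]); r1,r2=r1[0],r2[0]
    s=np.linalg.lstsq(np.c_[r1,-r2],o2-o1,rcond=None)[0]
    p,q=o1+s[0]*r1,o2+s[1]*r2; return (p+q)/2,np.linalg.norm(p-q)
def grab(n,name):
    p,d=snapshot(n); cv2.imwrite(f"pics/{name}.png",p[:,:,::-1]); np.savez(f"{name}.npz",p=p,d=d); return p,d
def load(name): f=np.load(f"{name}.npz"); return f["p"],f["d"]
E
python3 - <<'E'
from h import *
np.set_printoptions(precision=4,suppress=True)
seeds={"top":[(185,266),(291,268),(337,253),(386,272)],"side":[(281,296),(315,214),(313,184),(337,167)]}
res={}
for n in("top","side"):
    p,d=load(n+"0"); W=world(n,d); hsv=cv2.cvtColor(p,cv2.COLOR_RGB2HSV)
    for i,(u,v) in enumerate(seeds[n]):
        z=W[...,2]; near=np.hypot(W[...,0]-W[v,u,0],W[...,1]-W[v,u,1])<.045
        zt=np.percentile(z[near&(d>0)],99.5) ; 
        m=(near&(z>zt-.022)&(hsv[...,1]<90)&(d>0)).astype(np.uint8)
        c=max(cv2.findContours(m,0,1)[0],key=cv2.contourArea)
        (cx,cy),r=cv2.minEnclosingCircle(c); P=W[m>0]
        (wx,wy),wr=cv2.minEnclosingCircle(P[:,:2].astype(np.float32))
        res[n,i]=(cx,cy)
        print(n,i,"ztop",round(float(zt),4),"px",round(cx,1),round(cy,1),"r",round(r,1),"wdiam",round(2*wr,4),"ctr",round(wx,4),round(wy,4),"diam_px",round(2*(r+.5)*d[v,u]/430,4))
for i in range(4): print(i,*tri(res["top",i],res["side",i]))
# pads
for n,ss in(("top",[(261,157),(302,155),(342,152),(383,150)]),("side",[(209,224),(222,198),(234,176),(245,156)])):
    p,d=load(n+"0"); W=world(n,d); hsv=cv2.cvtColor(p,cv2.COLOR_RGB2HSV)
    for (u,v) in ss:
        zf=np.median(W[v-3:v+4,u-3:u+4,2])
        m=((hsv[...,2]>105)&(np.hypot(W[...,0]-W[v,u,0],W[...,1]-W[v,u,1])<.042)&(W[...,2]>.008)).astype(np.uint8)
        m=cv2.morphologyEx(m,cv2.MORPH_OPEN,np.ones((3,3)))
        c=max(cv2.findContours(m,0,1)[0],key=cv2.contourArea)
        e=cv2.fitEllipse(cv2.convexHull(c)); q=plane(n,[e[0]],.015)[0]
        res[n,u]=e[0]; print(n,"pad z",zf,"px",np.round(e[0],1),np.round(e[1],1),"w",q)
for a,b in zip((261,302,342,383),(209,222,234,245)): print(*tri(res["top",a],res["side",b]))
p,_=load("top0"); s,_=load("side0")
o=np.hstack([cv2.resize(p[195:335,120:400],None,fx=1.7,fy=2,interpolation=2)[:,:476],cv2.resize(s[140:360,205:365],(204,280))])
cv2.imwrite("pics/crop1.png",cv2.resize(p[195:335,120:410],(800,386),interpolation=2)[:,:,::-1])
E
```

```text
top 0 ztop 0.0602 px 181.3 266.0 r 7.9 wdiam 0.0268 ctr 0.4272 0.2406 diam_px 0.0313
top 1 ztop 0.0766 px 291.8 268.1 r 12.9 wdiam 0.0461 ctr 0.4261 0.0372 diam_px 0.0486
top 2 ztop 0.0845 px 337.0 253.2 r 15.7 wdiam 0.0563 ctr 0.4535 -0.0441 diam_px 0.0589
top 3 ztop 0.0678 px 386.0 271.5 r 10.6 wdiam 0.0372 ctr 0.4232 -0.1351 diam_px 0.0408
side 0 ztop 0.0607 px 280.5 295.1 r 8.3 wdiam 0.0277 ctr 0.4274 0.2419 diam_px 0.0312
side 1 ztop 0.0769 px 314.5 214.0 r 11.2 wdiam 0.048 ctr 0.4262 0.0391 diam_px 0.0479
side 2 ztop 0.0848 px 313.5 183.5 r 12.7 wdiam 0.0572 ctr 0.453 -0.0419 diam_px 0.0576
side 3 ztop 0.0686 px 337.2 166.0 r 8.0 wdiam 0.0377 ctr 0.422 -0.1333 diam_px 0.0391
0 [0.4275 0.2408 0.0469] 0.0005108713277338933
1 [0.426  0.0368 0.06  ] 0.00036531911424588046
2 [ 0.4537 -0.0445  0.068 ] 0.0006333772309573062
3 [ 0.4226 -0.1355  0.0548] 0.0014043310838063644
top pad z 0.013477651350551345 px [259.1 156.1] [32.4 36.4] w [0.6508 0.1052 0.015 ]
top pad z 0.013937663257794997 px [301.4 154.4] [31.9 32.9] w [0.6559 0.0203 0.015 ]
top pad z 0.01355849961030442 px [342.  152.3] [32.4 32.7] w [ 0.6617 -0.0613  0.015 ]
top pad z 0.01372280502692802 px [382.5 149.6] [31.6 33.2] w [ 0.6688 -0.1431  0.015 ]
side pad z 0.015023634042792722 px [207.2 224. ] [23.9 34.4] w [0.6506 0.1051 0.015 ]
side pad z 0.015123377009704897 px [221.6 198. ] [21.9 29.4] w [0.6557 0.0201 0.015 ]
side pad z 0.015290528519784408 px [233.7 175.6] [19.9 28.7] w [ 0.6613 -0.0611  0.015 ]
side pad z 0.015037363346958377 px [244.2 155.3] [17.1 26.9] w [ 0.6682 -0.1424  0.015 ]
[0.6507 0.1051 0.015 ] 0.00022108922591081363
[0.6557 0.0203 0.0152] 0.00018231790802474465
[ 0.6616 -0.0613  0.0148] 0.00032903419105259494
[ 0.6688 -0.1433  0.0142] 0.00040633258498156896
```

View pics/crop1.png

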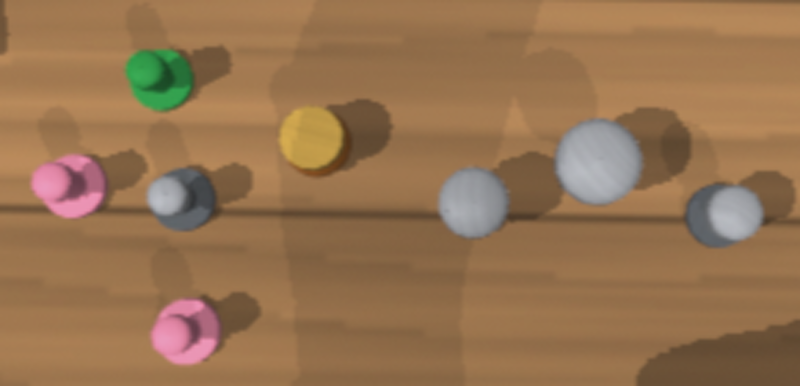

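The crop confirms four bright grey heads on dark feet. Head diameters and top heights from both views:

| Stake | Pixel (top) | Head (mm) | Top (mm) |
|---|---|---|---|
| stake26 | (184,266) | 27 | 60 |
| stake36 | (386,272) | 37 | 68 |
| stake46 | (291,268) | 46 | 76 |
| stake56 | (337,253) | 56 | 84 |

The green and pink stakes at (178,222), (146,262) and (187,315) are the decoys, because stake26 is the steel-grey one. The triangulated pad faces are at z≈15 mm. Pads 2 to 4 fit the 82 mm spacing. Pad 1's blob is too big (36 px), so I extrapolate it to (0.649, 0.102). The anvil is beyond pad 1, so 56 goes on pad 1 and 26 on pad 4.

I turn the tool first so the fingers close across the rail (yaw 94.5°).

```bash
cat >> h.py <<'E'
def go(x,y,z,psi=94.5):
    s=sense(); p=np.array(s["tcp_pos"]); from scipy.spatial.transform import Rotation as R
    M=R.from_quat(s["tool_rot"]).as_matrix(); d=M.T@(np.array([x,y,z])-p)/.025
    yaw=np.degrees(np.arctan2(M[1,0],M[0,0]))
    print("t",round(s["t"],2),"pos",np.round(p,4),"yaw",round(yaw,2),"units",np.round(d,2),"turn",round(-(psi-yaw)/6,2),"gap",round(s["finger_gap"]*85.4,1),"F",np.round(s["force"],1),"grip",round(float(s["gripper_force"]),1))
E
python3 -m handwheel '[[[0,0,0,-1],[0,0,0,-1],[0,0,0,-1],[0,0,0,-1],[0,0,0,-1],[0,0,0,-1],[0,0,0,-1],[0,0,0,-1],[0,0,0,-1],[0,0,0,-1],[0,0,0,-1],[0,0,0,-1],[0,0,0,-1],[0,0,0,-0.17],[0,0,0,0],[0,0,0,0]]]' 85 60
python3 -c "from h import *; go(.4226,-.135,.2)"
```

```text
t: 2.1
tcp_pos: [0.1672, -0.6021, 0.2032]
tool_rot: [0.679, 0.734, 0.0, -0.0]
force: [-1.2, -0.6, 0.1]
finger_gap: 0.992
gripper_force: 0.0
t 2.1 pos [ 0.1672 -0.6021  0.2032] yaw 94.49 units [17.83 11.65  0.13] turn -0.0 gap 84.7 F [-1.2 -0.6  0.1] grip 0.0
```

```bash

python3 -m handwheel '[[[0.94,0.61,0,0],[0.94,0.61,0,0],[0.94,0.61,0,0],[0.94,0.61,0,0],[0.94,0.61,0,0],[0.94,0.61,0,0],[0.94,0.61,0,0],[0.94,0.61,0,0],[0.94,0.61,0,0],[0.94,0.61,0,0],[0.94,0.61,0,0],[0.94,0.61,0,0],[0.94,0.61,0,0],[0.94,0.61,0,0],[0.94,0.61,0,0],[0.94,0.61,0,0],[0.94,0.61,0,0],[0.94,0.61,0,0],[0.91,0.67,0,0],[0,0,0,0]]]' >/dev/null
python3 -c "from h import *; go(.4226,-.135,.032)"
```

```text
t 4.6 pos [ 0.4228 -0.1337  0.2035] yaw 94.69 units [-0.05 -0.02  6.86] turn 0.03 gap 85.0 F [0.4 0.1 0.6] grip 0.0
```

```bash

python3 -m handwheel '[[[-0.05,-0.02,1,0.03],[0,0,1,0],[0,0,1,0],[0,0,1,0],[0,0,0.5,0],[0,0,0,0],[0,0,0,0]]]' 60 >/dev/null
python3 - <<'E'
from h import *
go(.4226,-.135,.032); a,_=grab("side","s1"); b,_=grab("top","t1")
cv2.imwrite("pics/c1.png",np.hstack([cv2.resize(a[100:250,240:440],(400,300)),cv2.resize(b[200:350,290:490],(400,300))])[:,:,::-1])
E
```

```text
t 5.47 pos [ 0.4224 -0.1367  0.0914] yaw 94.34 units [0.07 0.01 2.38] turn -0.03 gap 60.0 F [-0.1  0.2  0.8] grip 0.0
```

View pics/c1.png

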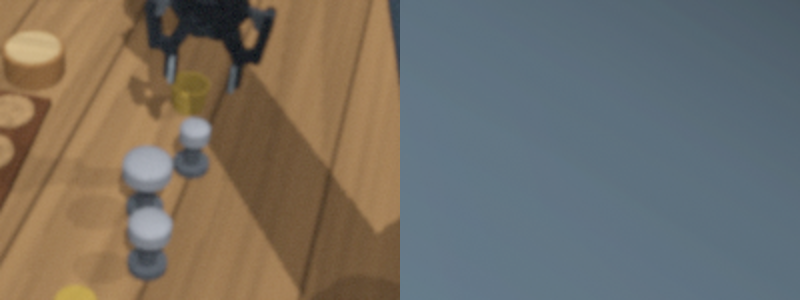

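The side view (left half) shows open fingers above stake36, straddling it at about crop (200,80) with the head at (195,130). The top view is blocked by the arm. I descend and grip.

```bash

python3 -m handwheel '[[[0.03,0,0.8,0],[0,0,0.8,0],[0,0,0.78,0],[0,0,0,0]]]' >/dev/null
python3 -c "from h import *; go(.4226,-.135,.032)"
python3 -m handwheel '[[[0,0,0,0],[0,0,0,0],[0,0,0,0],[0,0,0,0],[0,0,0,0],[0,0,0,0]]]' 20 60 >/dev/null
python3 -c "from h import *; go(.4226,-.135,.032)"
```

```text
t 6.08 pos [ 0.4215 -0.1351  0.031 ] yaw 94.36 units [ 0.    0.04 -0.04] turn -0.02 gap 59.8 F [ 0.3 -0.1  0. ] grip 0.0
t 6.83 pos [ 0.4229 -0.1358  0.033 ] yaw 94.35 units [ 0.03 -0.01  0.04] turn -0.02 gap 29.7 F [1.  1.3 7.9] grip 79.3
```

```bash

python3 - <<'E'
from h import *
go(.4226,-.135,.032); a,d=grab("side","s2")
cv2.imwrite("pics/c2.png",cv2.resize(a[115:215,270:400],(780,600),interpolation=2)[:,:,::-1])
go(.4226,-.135,.032)
E
```

```text
t 6.83 pos [ 0.4229 -0.1358  0.033 ] yaw 94.35 units [ 0.03 -0.01  0.04] turn -0.02 gap 29.7 F [1.  1.3 7.9] grip 79.3
t 6.88 pos [ 0.4229 -0.1358  0.033 ] yaw 94.35 units [ 0.03 -0.01  0.04] turn -0.02 gap 30.2 F [0.8 1.3 8.7] grip 79.3
```

View pics/c2.png

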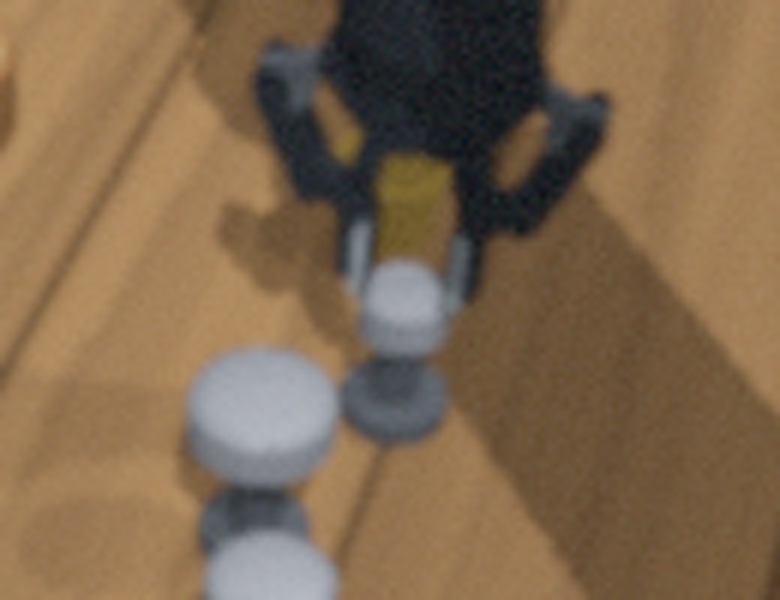

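The fingers close beside the head at crop (355,290) and (455,300), and the 30 mm gap against a 36 mm head says the pads sit off-centre or too high. I'll check where the fingertips really are using depth.

```bash

python3 - <<'E'
from h import *
np.set_printoptions(precision=4,suppress=True)
p,d=load("s2"); W=world("side",d)
for u,v in [(329,155),(329,159),(329,162),(346,157),(346,161),(346,164),(347,158),(337,161),(337,170),(336,184)]: print((u,v),p[v,u],W[v,u])
# head now vs before
for nm in("side0","s2"):
    p,d=load(nm);W=world("side",d);m=(np.hypot(W[...,0]-.422,W[...,1]+.134)<.03)&(W[...,2]<.0165)&(W[...,2]>.005)
    print(nm,np.median(W[m],0),W[m].min(0),W[m].max(0))
# black finger points near
p,d=load("s2");W=world("side",d);m=(np.hypot(W[...,0]-.422,W[...,1]+.134)<.07)&(W[...,2]>.03)&(W[...,2]<.14)&(p.max(2)<200)
m[165:]=0
for z in np.arange(.03,.14,.01):
    k=m&(W[...,2]>z)&(W[...,2]<z+.01); print(round(z,2),k.sum(),W[k].min(0) if k.any() else"",W[k].max(0) if k.any() else"")
E
```

```text
(329, 155) [122 129 133] [ 0.4411 -0.1216  0.0938]
(329, 159) [120 128 133] [ 0.4402 -0.1214  0.0823]
(329, 162) [125 128 132] [ 0.4396 -0.1218  0.0732]
(346, 157) [85 92 95] [ 0.4023 -0.1261  0.0951]
(346, 161) [82 87 91] [ 0.4013 -0.1275  0.0825]
(346, 164) [ 93  97 102] [ 0.4002 -0.1263  0.0748]
(347, 158) [75 79 86] [ 0.4    -0.1278  0.0915]
(337, 161) [151 155 166] [ 0.4238 -0.1365  0.0691]
(337, 170) [125 132 137] [ 0.4183 -0.1201  0.0562]
(336, 184) [100 102 113] [ 0.417  -0.1221  0.0101]
side0 [ 0.4191 -0.127   0.0098] [ 0.4003 -0.1551  0.005 ] [ 0.4434 -0.1119  0.0165]
s2 [ 0.419  -0.1266  0.0103] [ 0.3999 -0.1529  0.0051] [ 0.4435 -0.1105  0.0163]
0.03 0  
0.04 0  
0.05 0  
0.06 74 [ 0.4088 -0.1491  0.0623] [ 0.4458 -0.1219  0.0697]
0.07 43 [ 0.3929 -0.1413  0.0701] [ 0.4487 -0.1214  0.08  ]
0.08 43 [ 0.3927 -0.1449  0.0801] [ 0.4493 -0.1214  0.09  ]
0.09 44 [ 0.3926 -0.1424  0.0901] [ 0.4498 -0.1216  0.0999]
0.1 56 [ 0.3767 -0.1353  0.1001] [ 0.4636 -0.1208  0.1099]
0.11 151 [ 0.3711 -0.1516  0.1102] [ 0.4716 -0.1174  0.12  ]
0.12 93 [ 0.3679 -0.1496  0.1201] [ 0.4741 -0.1161  0.1298]
0.13 130 [ 0.3626 -0.1516  0.1301] [ 0.479  -0.1158  0.1399]
0.14 0
```

```bash

python3 - <<'E'
from h import *
np.set_printoptions(precision=4,suppress=True)
for nm,cols,rows in(("s1",(324,325,355,356,357),range(134,150,2)),("s2",(328,330,346,348),range(152,176,2))):
    p,d=load(nm);W=world("side",d)
    for u in cols: print(nm,u,[(v,*np.round(W[v,u]*1000).astype(int).tolist()) for v in rows])
E
```

```text
s1 324 [(134, 459, -130, 142), (136, 457, -121, 144), (138, 457, -125, 136), (140, 456, -123, 132), (142, 493, -284, 1), (144, 491, -277, 0), (146, 489, -269, -1), (148, 486, -259, 1)]
s1 325 [(134, 455, -123, 148), (136, 455, -124, 142), (138, 454, -122, 138), (140, 454, -124, 131), (142, 481, -243, 34), (144, 488, -276, 1), (146, 486, -269, 0), (148, 483, -258, 3)]
s1 355 [(134, 390, -129, 160), (136, 390, -129, 155), (138, 389, -128, 151), (140, 388, -129, 145), (142, 387, -127, 141), (144, 387, -127, 135), (146, 386, -128, 129), (148, 407, -287, 1)]
s1 356 [(134, 388, -126, 163), (136, 387, -129, 156), (138, 387, -129, 150), (140, 386, -129, 146), (142, 385, -127, 141), (144, 385, -128, 135), (146, 384, -130, 129), (148, 405, -287, 1)]
s1 357 [(134, 386, -130, 161), (136, 385, -130, 155), (138, 384, -127, 153), (140, 384, -131, 145), (142, 384, -133, 138), (144, 383, -133, 132), (146, 404, -297, 1), (148, 402, -287, 2)]
s2 328 [(152, 444, -122, 101), (154, 445, -128, 91), (156, 445, -129, 84), (158, 444, -128, 79), (160, 444, -128, 73), (162, 442, -121, 73), (164, 442, -126, 63),
[... 220 characters left out ...]
78), (162, 437, -123, 73), (164, 437, -122, 68), (166, 437, -124, 60), (168, 437, -126, 52), (170, 435, -121, 50), (172, 445, -172, -1), (174, 443, -163, 1)]
s2 346 [(152, 404, -124, 111), (154, 404, -129, 102), (156, 403, -127, 97), (158, 402, -128, 90), (160, 402, -127, 86), (162, 401, -125, 82), (164, 400, -126, 75), (166, 400, -129, 67), (168, 410, -199, 0), (170, 409, -192, 0), (172, 407, -186, -1), (174, 404, -173, 4)]
s2 348 [(152, 399, -125, 112), (154, 399, -126, 105), (156, 399, -129, 97), (158, 398, -131, 90), (160, 398, -131, 83), (162, 397, -131, 78), (164, 396, -128, 74), (166, 408, -210, -1), (168, 406, -202, 0), (170, 404, -193, 1), (172, 402, -188, -1), (174, 400, -180, -1)]
```

The fingertips stand about 32–37 mm above the reported TCP (tips at z≈0.129 for TCP 0.091, and 0.065 for 0.033). The pads were therefore pinching the dome. I open, go about 30 mm lower, and check the tip height by depth.

```bash

python3 -m handwheel '[[[0,0,0,0],[0,0,0,0],[0,0,0,0],[0,0,0,0]]]' 60 >/dev/null
python3 -c "from h import *; go(.4226,-.135,.003)"
python3 -m handwheel '[[[0,0,0.3,0],[0,0,0.3,0],[0,0,0.3,0],[0,0,0.3,0],[0,0,0,0]]]' >/dev/null
cat >> h.py <<'E'
def tips(nm,x,y):
    p,d=grab("side",nm); W=world("side",d); m=(abs(W[...,0]-x)<.055)&(abs(W[...,1]-y)<.016)&(W[...,2]>.015)&(W[...,2]<.12)
    for lo,hi,k in((x+.019,x+.055,"far"),(x-.055,x-.019,"near")):
        q=W[m&(W[...,0]>lo)&(W[...,0]<hi)]; print(k,len(q),"zmin pct",np.round(np.percentile(q[:,2],[1,3,6]),4) if len(q) else "", np.round(np.percentile(q[:,0],[2,98]),4) if len(q) else "")
E
python3 -c "from h import *; go(.4226,-.135,.003); tips('s3',.4226,-.135)"
```

```text
t 7.38 pos [ 0.4218 -0.1353  0.0312] yaw 94.35 units [0.01 0.03 1.13] turn -0.02 gap 59.9 F [-0.  -0.7 -0.2] grip 0.0
t 8.0 pos [ 0.4214 -0.1351  0.0006] yaw 94.35 units [-0.    0.05 -0.1 ] turn -0.02 gap 60.4 F [-0.5 -0.6 -0.4] grip 0.0
far 208 zmin pct [0.0373 0.041  0.0438] [0.4476 0.4767]
near 234 zmin pct [0.0384 0.043  0.0463] [0.369  0.3998]
```

```bash

python3 -m handwheel '[[[0,0,0,0],[0,0,0,0],[0,0,0,0],[0,0,0,0],[0,0,0,0]]]' 20 60 >/dev/null
python3 -c "from h import *; go(.4226,-.135,.003)"
python3 -m handwheel '[[[0,0,-0.3,0],[0,0,-0.5,0],[0,0,0,0],[0,0,0,0]]]' >/dev/null
python3 -c "
from h import *; go(.4226,-.135,.003); a,d=grab('side','s4'); go(.6617,-.0613,.2)
cv2.imwrite('pics/c4.png',cv2.resize(a[115:215,270:400],(520,400),interpolation=2)[:,:,::-1])"
```

```text
t 8.68 pos [ 0.4222 -0.1355  0.0017] yaw 94.36 units [ 0.02  0.02 -0.05] turn -0.02 gap 34.4 F [0.4 1.4 4.8] grip 59.5
t 9.18 pos [ 0.4218 -0.1353  0.0214] yaw 94.35 units [0.01 0.03 0.74] turn -0.02 gap 34.7 F [-0.   0.5 -2.6] grip 60.1
t 9.22 pos [ 0.4217 -0.1353  0.0213] yaw 94.36 units [ 2.22  9.8  -7.15] turn -0.02 gap 34.5 F [-1.  -0.3 -3. ] grip 60.1
```

View pics/c4.png

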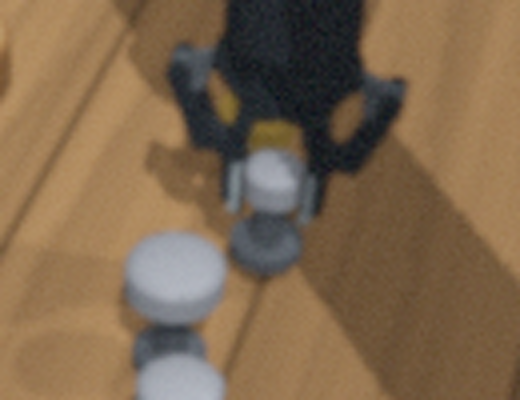

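Stake36 is held upright on its band at crop (270,180), clear of the bench, and the 2.9 N load fits 330 g. I carry it to pad 3.

```bash

python3 -m handwheel '[[[0,0,-1,0],[0,0,-1,0],[0,0,-1,0],[0,0,-1,0],[0,0,-0.6,0],[0.22,0.98,0,0],[0.22,0.98,0,0],[0.22,0.98,0,0],[0.22,0.98,0,0],[0.22,0.98,0,0],[0.22,0.98,0,0],[0.22,0.98,0,0],[0.22,0.98,0,0],[0.22,0.98,0,0],[0.22,0.98,0,0],[0,0,0,0],[0,0,0,0]]]' >/dev/null
python3 -c "
from h import *; go(.6617,-.0613,.0165);go(.6617,-.0613,.0165)"
```

```text
t 11.35 pos [ 0.6601 -0.0617  0.1351] yaw 94.36 units [0.01 0.08 4.74] turn -0.02 gap 34.5 F [ 0.   0.3 -4.2] grip 60.7
t 11.35 pos [ 0.6601 -0.0617  0.1351] yaw 94.36 units [0.01 0.08 4.74] turn -0.02 gap 34.5 F [ 0.   0.3 -4.2] grip 60.7
```

```bash

python3 -m handwheel '[[[0.01,0.06,1,0],[0,0,1,0],[0,0,1,0],[0,0,1,0],[0,0,0.3,0],[0,0,0,0],[0,0,0,0]]]' >/dev/null
cat >> h.py <<'E'
def foot(nm,x,y,zlo,zhi):
    "dark foot rim seen from the side camera: fit circle of radius 22 to its points"
    p,d=load(nm); W=world("side",d); hsv=cv2.cvtColor(p,cv2.COLOR_RGB2HSV)
    m=(np.hypot(W[...,0]-x,W[...,1]-y)<.032)&(W[...,2]>zlo)&(W[...,2]<zhi)&(hsv[...,1]<80)
    from scipy.optimize import least_squares
    q=W[m]; c=q[:,:2].mean(0); a=np.arctan2(q[:,1]-y,q[:,0]-x); e=[]
    for k in np.arange(-3.1,3.1,.2):
        s=q[(a>=k)&(a<k+.2)]
        if len(s)>3: e.append(s[np.argsort(np.hypot(s[:,0]-x,s[:,1]-y))[-2],:2])
    e=np.array(e); r=least_squares(lambda v:np.hypot(*(e-v).T)-.022,[x,y],loss="soft_l1",f_scale=.002)
    print(nm,"foot n",len(q),"bins",len(e),"ctr",np.round(r.x,4),"z range",np.round(np.percentile(q[:,2],[2,98]),4))
E
python3 -c "
from h import *; np.set_printoptions(suppress=True)
go(.6617,-.0613,.0165);a,_=grab('side','s5');foot('s5',.6617,-.0613,.018,.042);foot('side0',.4226,-.135,.003,.014)
cv2.imwrite('pics/c5.png',cv2.resize(a[100:220,160:320],(800,600),interpolation=2)[:,:,::-1])"
```

```text
t 12.22 pos [ 0.6642 -0.0619  0.0301] yaw 94.35 units [ 0.03 -0.1   0.54] turn -0.03 gap 34.4 F [ 0.1  0.1 -3.2] grip 60.8
s5 foot n 164 bins 19 ctr [ 0.6635 -0.0606] z range [0.0288 0.0413]
side0 foot n 154 bins 20 ctr [ 0.4227 -0.1347] z range [0.0037 0.0135]
```

View pics/c5.png

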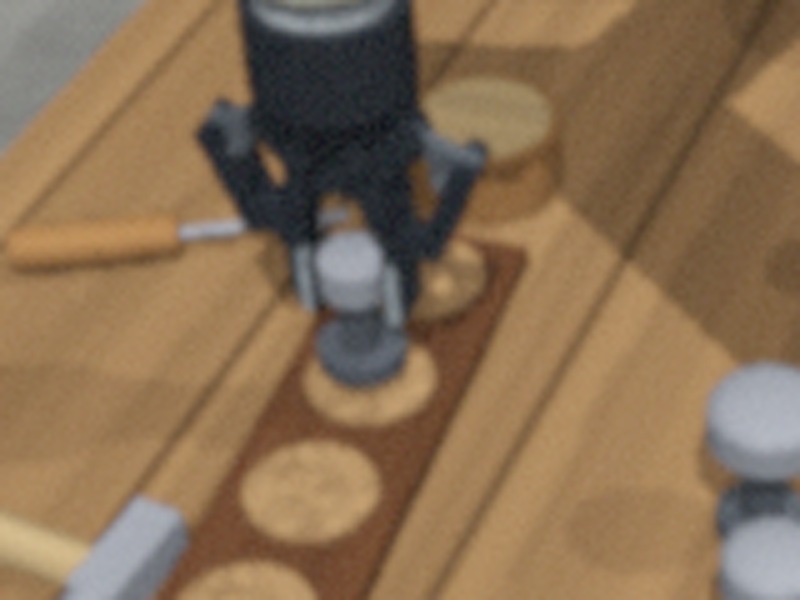

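Stake36 hangs upright over pad 3: its foot is at crop (362,350) and the pad centre at about (370,380). The foot is about 1.8 mm far in x and 14 mm above the face. I correct the x and lower.

```bash

python3 -m handwheel '[[[0,-0.06,0.2,0],[0,0,0.2,0],[0,0,0.1,0],[0,0,0,0]]]' >/dev/null
python3 -c "
from h import *; go(.6617,-.0613,.0165)"
python3 -m handwheel '[[[0,0,0.05,0],[0,0,0,0],[0,0,0,0]]]' >/dev/null
python3 -c "
from h import *; go(.6617,-.0613,.0165);grab('side','s6');foot('s6',.6617,-.0613,.017,.03)"
```

```text
t 12.78 pos [ 0.6617 -0.0616  0.0168] yaw 94.36 units [0.01 0.   0.01] turn -0.02 gap 34.0 F [-2.3  1.3  1.4] grip 61.1
t 13.15 pos [ 0.6618 -0.0615  0.0167] yaw 94.37 units [ 0.01 -0.    0.01] turn -0.02 gap 34.4 F [-2.4  0.4  7.4] grip 61.8
s6 foot n 148 bins 18 ctr [ 0.6609 -0.0608] z range [0.0183 0.0285]
```

Contact (7 N up) and centred within 1 mm. I release, retreat straight up, and move toward stake56.

```bash

python3 -m handwheel '[[[0,0,0,0],[0,0,0,0],[0,0,0,0],[0,0,-0.5,0],[0,0,-1,0],[0,0,-1,0],[0,0,-1,0],[0,0,-1,0],[0,0,-1,0]]]' 70 >/dev/null
python3 -c "
from h import *; go(.4533,-.0437,.1);grab('side','s7');foot('s7',.6617,-.0613,.017,.03);foot('side0',.4533,-.0437,.003,.014);foot('side0',.4261,.0375,.003,.014);foot('side0',.4273,.241,.003,.014)"
```

```text
t 14.32 pos [ 0.6621 -0.0617  0.1543] yaw 94.36 units [ 1.35 -8.28  2.16] turn -0.02 gap 70.3 F [ 0.7 -1.1 -0.1] grip 0.0
s7 foot n 150 bins 17 ctr [ 0.6621 -0.0603] z range [0.0193 0.0291]
side0 foot n 84 bins 14 ctr [ 0.4521 -0.0403] z range [0.0055 0.0127]
side0 foot n 195 bins 23 ctr [0.4257 0.0383] z range [0.0037 0.0127]
side0 foot n 271 bins 24 ctr [0.427  0.2418] z range [0.0041 0.0123]
```

```bash

python3 -m handwheel '[[[0.15,-0.92,0,0],[0.15,-0.92,0,0],[0.15,-0.92,0,0],[0.15,-0.92,0,0],[0.15,-0.92,0,0],[0.15,-0.92,0,0],[0.15,-0.92,0,0],[0.15,-0.92,0,0],[0.15,-0.92,0,0],[0,0,1,0],[0,0,1,0],[0,0,0.5,0],[0,0,0,0],[0,0,0,0]]]' 85 >/dev/null
python3 -c "
from h import *; go(.4533,-.0437,.01);a,_=grab('side','s8');go(.4533,-.0437,.01)
cv2.imwrite('pics/c8.png',cv2.resize(a[100:240,240:400],(686,600),interpolation=2)[:,:,::-1])"
```

```text
t 16.12 pos [ 0.4536 -0.0439  0.0906] yaw 94.36 units [ 0.01 -0.02  3.22] turn -0.02 gap 84.7 F [-0.3 -0.2  1. ] grip 0.0
t 16.18 pos [ 0.4537 -0.0439  0.0907] yaw 94.36 units [ 0.01 -0.02  3.23] turn -0.02 gap 85.1 F [ 0.4 -0.4 -0.1] grip 0.0
```

View pics/c8.png

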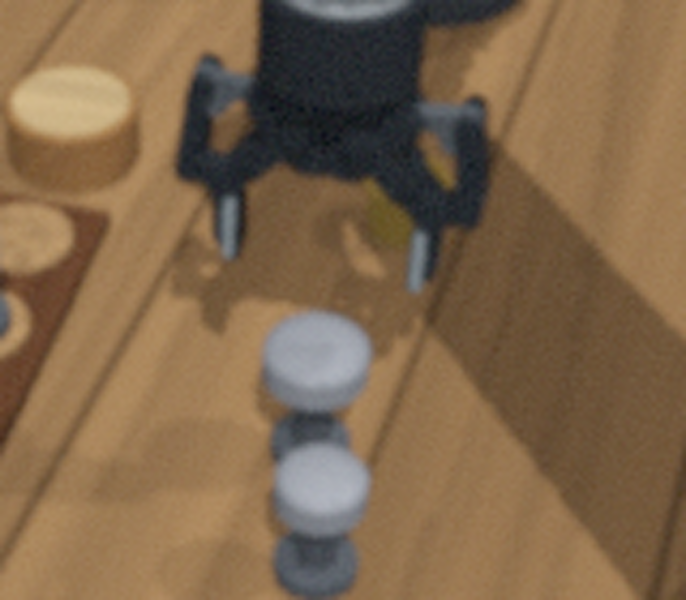

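The open fingers, tips at crop (230,250) and (415,285), straddle stake56's head at (318,350) symmetrically. I descend and grip.

```bash

python3 -m handwheel '[[[0,0,0.8,0],[0,0,0.8,0],[0,0,0.8,0],[0,0,0.8,0],[0,0,0,0]]]' >/dev/null
python3 -c "
from h import *; go(.4533,-.0437,.01)"
python3 -m handwheel '[[[0,0,0,0],[0,0,0,0],[0,0,0,0],[0,0,0,0],[0,0,0,0]]]' 40 80 >/dev/null
python3 -c "
from h import *; go(.4533,-.0437,.01)"
python3 -m handwheel '[[[0,0,-0.3,0],[0,0,-0.5,0],[0,0,0,0],[0,0,0,0]]]' >/dev/null
python3 -c "
from h import *; go(.6493,.1018,.15)"
```

```text
t 16.8 pos [ 0.4528 -0.0437  0.0097] yaw 94.35 units [-0.    0.02 -0.01] turn -0.02 gap 84.9 F [-0.  -0.3 -0. ] grip 0.0
t 17.43 pos [ 0.4541 -0.044   0.0115] yaw 94.36 units [ 0.02 -0.03  0.06] turn -0.02 gap 54.1 F [0.2 0.3 5.2] grip 82.9
t 17.93 pos [ 0.4529 -0.0437  0.0302] yaw 94.36 units [ 5.2   8.28 -4.79] turn -0.02 gap 54.2 F [-0.2 -0.1 -7.7] grip 86.0
```

```bash

python3 -m handwheel '[[[0,0,-1,0],[0,0,-1,0],[0,0,-1,0],[0,0,-1,0],[0,0,-0.6,0],[0.58,0.92,0,0],[0.58,0.92,0,0],[0.58,0.92,0,0],[0.58,0.92,0,0],[0.58,0.92,0,0],[0.58,0.92,0,0],[0.58,0.92,0,0],[0.58,0.92,0,0],[0.56,0.92,0,0],[0,0,0,0],[0,0,1,0],[0,0,1,0],[0,0,1,0],[0,0,1,0],[0,0,0,0]]]' >/dev/null
python3 -m handwheel '[[[0,0,0,0]]]' >/dev/null
python3 -c "
from h import *; go(.6493,.1018,.0252);a,_=grab('side','s9');foot('s9',.6493,.1018,.018,.047)
cv2.imwrite('pics/c9.png',cv2.resize(a[140:300,140:340],(750,600),interpolation=2)[:,:,::-1])"
```

```text
t 20.55 pos [0.6493 0.1014 0.0453] yaw 94.35 units [0.02 0.   0.8 ] turn -0.03 gap 54.4 F [ 0.2 -0.5 -7.2] grip 87.6
s9 foot n 212 bins 24 ctr [0.6477 0.1025] z range [0.0358 0.0464]
```

View pics/c9.png

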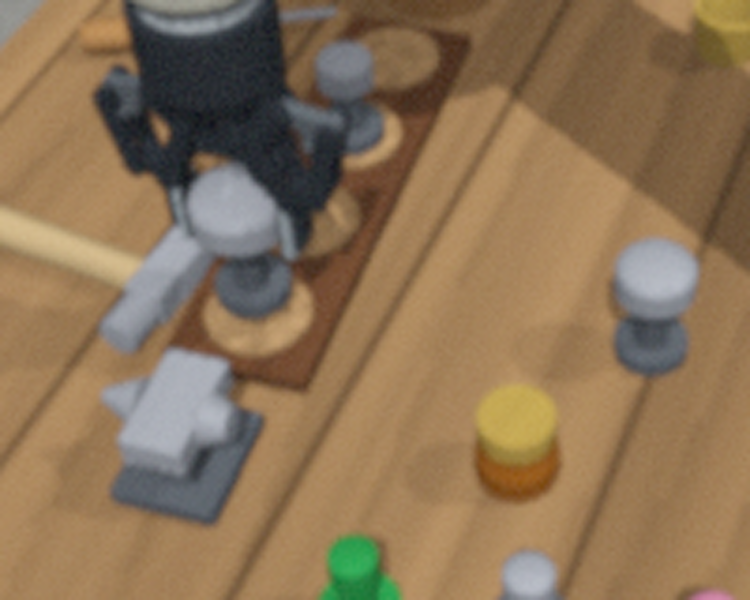

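Stake56 hangs upright over pad 1: its foot is at crop (255,285) and the pad at (258,315), next to the anvil at (180,430). The hammer head at (160,285) is low and clear. I lower it.

```bash

python3 -m handwheel '[[[0.01,0.04,0.3,0],[0,0,0.3,0],[0,0,0.14,0],[0,0,0,0]]]' >/dev/null
python3 -c "
from h import *; go(.6493,.1018,.0252)"
python3 -m handwheel '[[[0,0,0.06,0],[0,0,0,0],[0,0,0,0]]]' >/dev/null
python3 -c "
from h import *; go(.6493,.1018,.0252);grab('side','s10');foot('s10',.6493,.1018,.017,.03)"
```

```text
t 21.1 pos [0.6501 0.102  0.0266] yaw 94.36 units [-0.01 -0.03  0.06] turn -0.02 gap 53.9 F [-0.2  0.3 -6.1] grip 87.9
t 21.48 pos [0.6502 0.1021 0.0265] yaw 94.36 units [-0.01 -0.04  0.05] turn -0.02 gap 54.3 F [-3.   1.   6.3] grip 89.1
s10 foot n 197 bins 23 ctr [0.6487 0.1032] z range [0.0184 0.0288]
```

Contact, with the foot at (0.6487, 0.1032), about 1.5 mm from centre. I release, retreat and go to stake46.

```bash

python3 -m handwheel '[[[0,0,0,0],[0,0,0,0],[0,0,0,0],[0,0,-0.5,0],[0,0,-1,0],[0,0,-1,0],[0,0,-1,0],[0,0,-1,0],[0,0,-0.5,0],[0,0,0,0]]]' 85 >/dev/null
python3 -c "
from h import *; go(.4261,.0372,.09);grab('side','s11');foot('s11',.6493,.1018,.017,.03)"
```

```text
t 22.77 pos [0.6513 0.102  0.1514] yaw 94.35 units [-1.9  -9.18  2.43] turn -0.02 gap 85.0 F [ 0.   1.5 -0.2] grip 0.0
s11 foot n 198 bins 23 ctr [0.6497 0.1033] z range [0.0178 0.0282]
```

```bash

python3 -m handwheel '[[[-0.19,-0.92,0,0],[-0.19,-0.92,0,0],[-0.19,-0.92,0,0],[-0.19,-0.92,0,0],[-0.19,-0.92,0,0],[-0.19,-0.92,0,0],[-0.19,-0.92,0,0],[-0.19,-0.92,0,0],[-0.19,-0.92,0,0],[-0.19,-0.9,0,0],[0,0,1,0],[0,0,1,0],[0,0,0.4,0],[0,0,0,0],[0,0,0,0]]]' 75 >/dev/null
python3 -c "
from h import *; go(.4261,.0374,.005)"
```

```text
t 24.7 pos [0.4256 0.0371 0.0904] yaw 94.36 units [0.01 0.02 3.42] turn -0.02 gap 75.0 F [ 1.1  0.1 -0.3] grip 0.0
```

```bash

python3 -m handwheel '[[[0,0.02,0.9,0],[0,0,0.9,0],[0,0,0.9,0],[0,0,0.7,0],[0,0,0,0]]]' >/dev/null
python3 -c "
from h import *; go(.4261,.0374,.005)"
python3 -m handwheel '[[[0,0,0,0],[0,0,0,0],[0,0,0,0],[0,0,0,0],[0,0,0,0]]]' 30 70 >/dev/null
python3 -c "
from h import *; go(.4261,.0374,.005)"
python3 -m handwheel '[[[0,0,-0.3,0],[0,0,-0.5,0],[0,0,0,0],[0,0,0,0]]]' >/dev/null
python3 -c "
from h import *; go(.6557,.0203,.15)"
```

```text
t 25.32 pos [0.4258 0.0372 0.0048] yaw 94.36 units [ 0.01  0.01 -0.01] turn -0.02 gap 75.1 F [-0.4  0.3  0.5] grip 0.0
t 25.95 pos [0.4266 0.0371 0.0062] yaw 94.36 units [ 0.01 -0.02  0.05] turn -0.02 gap 44.6 F [0.4 0.  6.4] grip 70.5
t 26.45 pos [0.4258 0.0372 0.0252] yaw 94.36 units [-1.37  9.12 -4.99] turn -0.02 gap 44.3 F [-0.  -0.1 -5.3] grip 72.0
```

```bash

python3 -m handwheel '[[[0,0,-1,0],[0,0,-1,0],[0,0,-1,0],[0,0,-1,0],[0,0,-0.8,0],[-0.14,0.91,0,0],[-0.14,0.91,0,0],[-0.14,0.91,0,0],[-0.14,0.91,0,0],[-0.14,0.91,0,0],[-0.14,0.91,0,0],[-0.14,0.91,0,0],[-0.13,0.91,0,0],[-0.13,0.91,0,0],[-0.13,0.91,0,0],[0,0,0,0],[0,0,0,0]]]' >/dev/null
python3 -c "
from h import *; go(.6557,.0203,.0202)"
python3 -m handwheel '[[[0,0,1,0],[0,0,1,0],[0,0,1,0],[0,0,1,0],[0,0,0.2,0],[0,0,0,0],[0,0,0,0]]]' >/dev/null
python3 -c "
from h import *; go(.6557,.0203,.0202);a,_=grab('side','s12');foot('s12',.6557,.0203,.018,.048)
cv2.imwrite('pics/c12.png',cv2.resize(a[120:280,140:340],(750,600),interpolation=2)[:,:,::-1])"
```

```text
t 28.57 pos [0.6531 0.0206 0.1437] yaw 94.36 units [-0.02  0.12  4.94] turn -0.02 gap 44.3 F [-0.3 -0.5 -4.3] grip 73.1
t 29.45 pos [0.656  0.0203 0.0414] yaw 94.36 units [ 0.   -0.02  0.85] turn -0.02 gap 44.2 F [ 1.1 -0.4 -4.2] grip 73.0
s12 foot n 166 bins 18 ctr [0.6543 0.0203] z range [0.0364 0.0477]
```

View pics/c12.png

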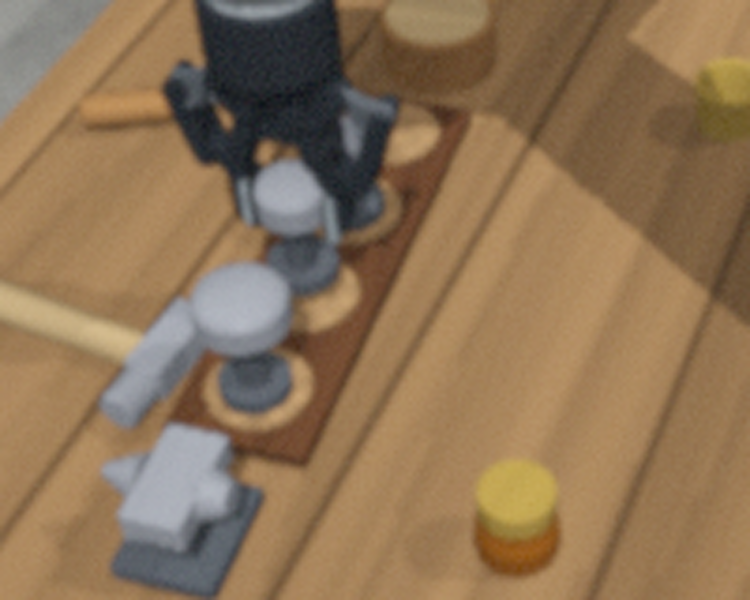

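Stake56 stands centred on pad 1 at crop (255,385), and stake46 hangs over pad 2 at (302,262). I lower it.

```bash

python3 -m handwheel '[[[0,0.03,0.3,0],[0,0,0.3,0],[0,0,0.18,0],[0,0,0,0]]]' >/dev/null
python3 -c "
from h import *; go(.6557,.0203,.0202)"
python3 -m handwheel '[[[0,0,0.06,0],[0,0,0,0],[0,0,0,0]]]' >/dev/null
python3 -c "
from h import *; go(.6557,.0203,.0202);grab('side','s13');foot('s13',.6557,.0203,.017,.03)"
```

```text
t 30.0 pos [0.6554 0.0205 0.0213] yaw 94.37 units [-0.01  0.01  0.04] turn -0.02 gap 44.5 F [-3.3 -0.4  3.2] grip 73.7
t 30.38 pos [0.6555 0.0205 0.0213] yaw 94.37 units [-0.01  0.01  0.04] turn -0.02 gap 44.4 F [-4.5  1.1 10.4] grip 74.5
s13 foot n 132 bins 14 ctr [0.6561 0.0226] z range [0.0175 0.0289]
```

```bash

python3 -m handwheel '[[[0,0,0,0],[0,0,0,0],[0,0,0,0],[0,0,-0.5,0],[0,0,-1,0],[0,0,-1,0],[0,0,-1,0],[0,0,-1,0],[0,0,-0.7,0],[0,0,0,0]]]' 75 >/dev/null
python3 -c "
from h import *; go(.4273,.2412,.09);grab('side','s14');foot('s14',.6557,.0203,.017,.03);foot('s14',.427,.2412,.003,.014)"
```

```text
t 31.68 pos [0.6572 0.0202 0.151 ] yaw 94.35 units [ 9.51 -8.51  2.4 ] turn -0.02 gap 74.6 F [ 0.6 -0.2 -0.4] grip 0.0
s14 foot n 134 bins 14 ctr [0.6558 0.0231] z range [0.0178 0.0281]
s14 foot n 271 bins 24 ctr [0.4269 0.2417] z range [0.0036 0.0122]
```

```bash

python3 -m handwheel '[[[0.95,-0.85,0,0],[0.95,-0.85,0,0],[0.95,-0.85,0,0],[0.95,-0.85,0,0],[0.95,-0.85,0,0],[0.95,-0.85,0,0],[0.95,-0.85,0,0],[0.95,-0.85,0,0],[0.95,-0.85,0,0],[0.95,-0.86,0,0],[0,0,1,0],[0,0,1,0],[0,0,0.4,0],[0,0,0,0],[0,0,0,0]]]' 55 >/dev/null
python3 -c "
from h import *; go(.4272,.2412,-.004);a,_=grab('side','s15')
cv2.imwrite('pics/c15.png',cv2.resize(a[200:360,190:390],(750,600),interpolation=2)[:,:,::-1])"
```

```text
t 33.6 pos [0.4263 0.2411 0.0895] yaw 94.34 units [0.   0.03 3.74] turn -0.03 gap 54.8 F [ 1.  -0.3  0.5] grip 0.0
```

View pics/c15.png

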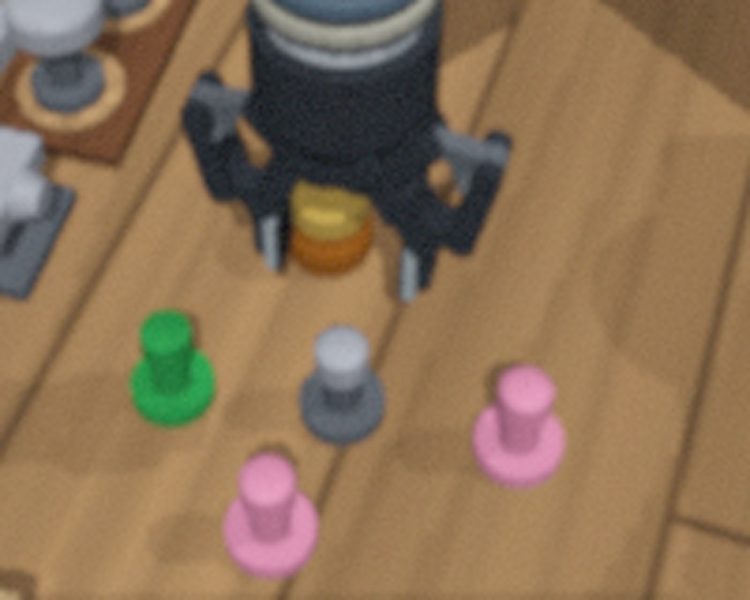

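The fingers, tips at crop (270,262) and (408,292), straddle stake26's head at (342,350). The green and pink decoys are clear. I descend and grip.

```bash

python3 -m handwheel '[[[0,0.02,0.9,0],[0,0,0.9,0],[0,0,0.9,0],[0,0,0.7,0],[0,0,0.3,0],[0,0,0,0]]]' >/dev/null
python3 -c "
from h import *; go(.4272,.2412,-.004)"
python3 -m handwheel '[[[0,0,0,0],[0,0,0,0],[0,0,0,0],[0,0,0,0],[0,0,0,0]]]' 12 60 >/dev/null
python3 -c "
from h import *; go(.4272,.2412,-.004)"
python3 -m handwheel '[[[0,0,-0.3,0],[0,0,-0.5,0],[0,0,0,0],[0,0,0,0]]]' >/dev/null
python3 -c "
from h import *; go(.6684,-.1429,.16)"
```

```text
t 34.4 pos [ 0.4265  0.2411 -0.0033] yaw 94.35 units [0.   0.03 0.03] turn -0.02 gap 55.0 F [-0.  -0.5  0.2] grip 0.0
t 35.02 pos [ 0.4273  0.2413 -0.0026] yaw 94.35 units [-0.01 -0.01  0.06] turn -0.03 gap 24.0 F [0.8 0.4 6.3] grip 58.6
t 35.52 pos [0.4261 0.2411 0.0167] yaw 94.36 units [-16.05   8.5   -5.73] turn -0.02 gap 24.2 F [ 0.7  0.5 -2.8] grip 59.0
```

```bash

python3 -m handwheel '[[[0,0,-1,0],[0,0,-1,0],[0,0,-1,0],[0,0,-1,0],[0,0,-1,0],[0,0,-0.7,0],[-0.94,0.5,0,0],[-0.94,0.5,0,0],[-0.94,0.5,0,0],[-0.94,0.5,0,0],[-0.94,0.5,0,0],[-0.94,0.5,0,0],[-0.94,0.5,0,0],[-0.94,0.5,0,0],[-0.94,0.5,0,0],[-0.94,0.5,0,0],[-0.94,0.5,0,0]]]' >/dev/null
python3 -m handwheel '[[[-0.95,0.5,0,0],[-0.95,0.5,0,0],[-0.95,0.5,0,0],[-0.95,0.5,0,0],[-0.95,0.5,0,0],[-0.95,0.5,0,0],[0,0,0,0],[0,0,0,0]]]' >/dev/null
python3 -c "
from h import *; go(.6684,-.1429,.012)"
```

```text
t 38.65 pos [ 0.6678 -0.1423  0.1584] yaw 94.34 units [-0.03  0.03  5.86] turn -0.03 gap 24.1 F [-1.1  0.3 -2.4] grip 59.3
```

```bash

python3 -m handwheel '[[[-0.02,0.02,1,0],[0,0,1,0],[0,0,1,0],[0,0,1,0],[0,0,1,0],[0,0,0,0],[0,0,0,0]]]' >/dev/null
python3 -c "
from h import *; go(.6684,-.1429,.012);a,_=grab('side','s16');foot('s16',.6684,-.1429,.018,.047)
cv2.imwrite('pics/c16.png',cv2.resize(a[100:260,140:340],(750,600),interpolation=2)[:,:,::-1])"
```

```text
t 39.52 pos [ 0.6697 -0.1427  0.035 ] yaw 94.4 units [-0.   -0.05  0.92] turn -0.02 gap 24.3 F [ 1.   0.1 -2.2] grip 59.3
s16 foot n 73 bins 10 ctr [ 0.6694 -0.1422] z range [0.0378 0.047 ]
```

View pics/c16.png

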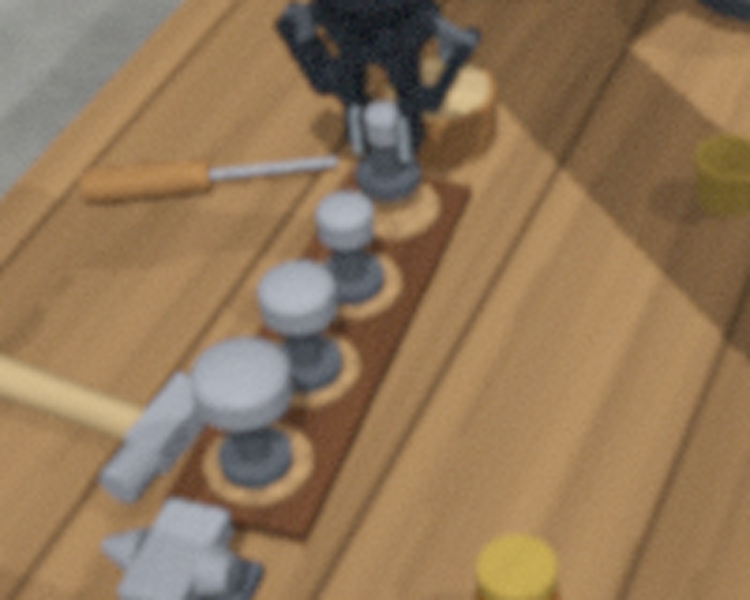

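The other three stand upright, largest next to the anvil. Stake26 hangs over pad 4 at crop (388,175), with the block at (462,115) clear of the fingers. I lower it.

```bash

python3 -m handwheel '[[[0,-0.04,0.4,0],[0,0,0.3,0],[0,0,0.12,0],[0,0,0,0]]]' >/dev/null
python3 -c "
from h import *; go(.6684,-.1429,.012)"
python3 -m handwheel '[[[0,0,0.07,0],[0,0,0,0],[0,0,0,0]]]' >/dev/null
python3 -c "
from h import *; go(.6684,-.1429,.012);grab('side','s17');foot('s17',.6684,-.1429,.017,.03)"
```

```text
t 40.08 pos [ 0.668  -0.1431  0.0132] yaw 94.35 units [0.01 0.02 0.05] turn -0.02 gap 24.1 F [-0.8 -0.2 -1.4] grip 59.5
t 40.45 pos [ 0.6686 -0.1433  0.0125] yaw 94.36 units [ 0.02 -0.01  0.02] turn -0.02 gap 23.9 F [-0.9  0.3  2.4] grip 59.6
s17 foot n 113 bins 14 ctr [ 0.6688 -0.1425] z range [0.0177 0.0283]
```

```bash

python3 -m handwheel '[[[0,0,0,0],[0,0,0,0],[0,0,0,0],[0,0,-0.4,0],[0,0,-1,0],[0,0,-1,0],[0,0,-1,0],[0,0,-1,0],[0,0,-1,0],[0,0,-1,0]]]' 60 >/dev/null
python3 -m handwheel '[[[-1,-0.5,0,0],[-1,-0.5,0,0],[-1,-0.5,0,0],[-1,-0.5,0,0],[-1,-0.5,0,0],[-1,-0.5,0,0],[-1,-0.5,0,0],[-1,-0.5,0,0],[-1,-0.5,0,0],[-1,-0.5,0,0],[-1,-0.5,0,0],[-1,-0.5,0,0],[-1,-0.5,0,0],[-1,-0.5,0,0],[0,0,0,0]]]' >/dev/null
python3 - <<'E'
from h import *
np.set_printoptions(precision=4,suppress=True)
go(.6,-.4,.2); a,da=grab("side","s18"); b,db=grab("top","t18")
T={"56":(.6493,.1018),"46":(.6557,.0203),"36":(.6617,-.0613),"26":(.6686,-.1429)}
for n,p,d in(("side",a,da),("top",b,db)):
    W=world(n,d); hsv=cv2.cvtColor(p,cv2.COLOR_RGB2HSV)
    for k,(x,y) in T.items():
        m=(np.hypot(W[...,0]-x,W[...,1]-y)<.042)&(hsv[...,1]<90)&(W[...,2]>.03); zt=np.percentile(W[m][:,2],99.5)
        q=W[m&(W[...,2]>zt-.02)]; c,r=cv2.minEnclosingCircle(q[:,:2].astype(np.float32)); print(n,k,"top z",round(float(zt),4),"head ctr - pad (mm)",np.round((np.array(c)-(x,y))*1000,1),"diam",round(2000*r,1))
cv2.imwrite("pics/c18.png",np.hstack([cv2.resize(a[110:260,150:300],(400,400),interpolation=2),cv2.resize(b[70:220,200:420],(400,273),interpolation=2) if 0 else cv2.copyMakeBorder(cv2.resize(b[100:200,185:465],(400,143),interpolation=2),0,257,0,0,0)])[:,:,::-1])
E
```

```text
t 43.62 pos [ 0.5189 -0.5084  0.1716] yaw 94.17 units [ 4.09  3.55 -1.14] turn -0.05 gap 60.1 F [-0.   0.6  0.3] grip 0.0
side 56 top z 0.1004 head ctr - pad (mm) [-0.3  2. ] diam 57.2
side 46 top z 0.0919 head ctr - pad (mm) [-1.8  1.8] diam 48.6
side 36 top z 0.0849 head ctr - pad (mm) [-0.7  3.4] diam 37.4
side 26 top z 0.0768 head ctr - pad (mm) [-1.4  1.8] diam 26.9
top 56 top z 0.0994 head ctr - pad (mm) [ 0.5 -0.1] diam 56.6
top 46 top z 0.0915 head ctr - pad (mm) [-0.8  0.7] diam 46.7
top 36 top z 0.0838 head ctr - pad (mm) [0.3 0.7] diam 37.2
top 26 top z 0.075 head ctr - pad (mm) [-0.1  0.8] diam 27.5
```

View pics/c18.png

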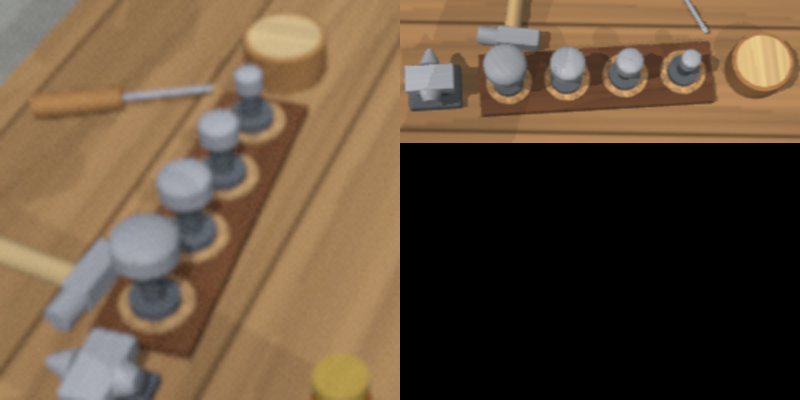

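All four stakes stand upright, descending from the anvil at crop (432,80) to the block at (762,62). The heads are at top-view crop (505,65), (568,63), (629,62) and (691,60). The top view puts them within about 1 mm of their pad centres, the side view within 1.5–3.5 mm. The gripper is clear.

```bash
python3 -c "from station import *; print(sign_off())"
```

```text
the job is handed in; nothing more can be done
None
```

All four stakes stand upright and released on their own cork pads, from stake56 next to the anvil down to stake26 at the far end, and the job was handed in at about 44 s.

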